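Find the packed lunchbox by feel and park it at the back rail

ROBOT

A 6-joint arm with a two-finger parallel gripper is mounted at the origin on the work surface. World frame = base frame: x ahead of the robot, y to its left, z up, the work surface at z = 0. Lengths are in mm, angles in degrees, forces in N, time in s.
With the tool pointing down it reaches from about 300 to 850 mm from the base axis. Payload 4.2 kg.
Tool frame: the origin (TCP) lies midway between the tips of the shut fingers; the grasp point (between the pads) lies 19 mm behind it; z points along the fingers, y is the line along which they close (so a half turn about z gives the same grasp; the last joint's range is limited). The gripper opens to 91 mm and grips with 3 to 60 N. Pads are 32 mm wide; open, the fingers measure 118 mm over their backs; the gripper's body (76 mm by 178 mm) begins 60 mm behind the grasp point.
Start: joints at [-75, 18.312, 89.639, -0, 72.044, -1.146], TCP at [159.902, -552.336, 213.976] pointing down, gripper open.
Joint ranges: [-177.97, 177.97], [-48.28, 115.42], [12.27, 149.76], [-77.06, 257.06], [2.81, 150.46], [-146.56, 146.56]. Speed limits (degrees/s): [147.25, 147.25, 180, 180, 180, 180].

INTERFACE

Orientations are given as [roll, pitch, yaw] about the fixed x, y, z axes, in that order (R = Rz(yaw) Ry(pitch) Rx(roll)).
In Python, from workcell import env gives the robot as it stands.
- The arm moves only by the shell command python3 -m jog 'ROWS' [FORCE]. ROWS is a JSON object of lists of equal length, an entry for each row: "jaw": the finger opening in mm, from 0 to 91.2; "slide": the shift along the tool's x, y, z in units of 30 mm (1.0 is 30 mm), a list of three; "spin": the turn about the tool's z in units of 8 degrees (1.0 is 8 degrees). In form: {"jaw": [jaw, ...], "slide": [[dx, dy, dz], ...], "spin": [spin, ...]}. A call has 1 to 10 rows; each row shifts and turns the commanded pose from where the row before left it, along the tool's axes as they then stand; what a row does not reach is not made up. A row lasts 1/10 s, in which the tool goes at most 50 mm and 8.59 degrees, less where a joint would pass 70% of its speed; a pose out of reach is approached as far as the arm can. A call is refused whole if a number of a shift passes 1 or a number of a turn 1, either way. A call with a gripper value outside its range is refused whole. The fingers move at their own pace and stop on an object; FORCE is the grip in N (left out, the last holds). Time passes only in rows, so rows that do not move let the fingers close. It gives the time, the measured TCP pose, the force, the opening and the grip force at its end, in the units of the state.
- env.state(): the state, without advancing time (a new reading comes with each control period).
- env.grab_frame(name): name is "scene" or "top" or "wrist"; returns the picture (400x640x3 uint8, red, green, blue); there is no depth.
- env.camera_model(name): a dict with "fx", "fy", "cx", "cy" (pixels), "camera_from_world" (4x4, takes a point from world to camera coordinates). Camera axes: x right, y up, looking along -z (the intrinsics and any distortion apply to the point x, -y, -z); pixel columns grow to the right and rows downward; lengths in mm; the calibration is good to about 2 mm. A picture is of the moment at which its call begins: read the wrist's pose just before it. camera_model takes no time and is no camera call; for the wrist camera it gives the pose at the moment of the call.
- env.job_done(): hands the job in; it is judged then, once.
The state is a dict: "time_s": time; "qpos": joint angles; "qvel": joint speeds; "effort": joint torques, N m; "ee_pos": TCP position; "ee_rot": TCP orientation; "force": force on the tool from outside, world axes, zero at the start; "torque": the same for the moment, N m; "gripper_width": finger opening in mm; "gripper_force": force on a finger pad.
Only numpy, scipy, OpenCV 4.12 (cv2) and the standard library are available. Lean on these libraries where they do the work, as an engineer would, in place of code of your own. Each camera call takes 0.05 s, during which the arm holds its last target. There are 200 camera calls.

TASK

One of the three identical blue lunchboxes is packed and the other two are all but empty: feel which by gently raising the tab end of a box just slightly, with its far end kept on the bench, before you shift any of them. Then slide the packed one along the bench, never lifting it clear, until its plain far end sits flush and square against the back rail, pressing only gently, and let go. Leave the empty boxes where they stand and do not disturb the other things.

Things in the scene. Friction and masses are not known exactly. Their poses are not given: they have to be found in the camera images.
- table: the stainless steel bench top, level, at height 0; its pose carries no other meaning
- rail: fixed aluminium back rail standing on the bench, a straight bar 20 mm thick, 900 mm long, 45 mm high. Origin: centre of its underside. x axis: across its thickness, pointing away from the robot; y axis: along its length. The face turned to the robot lies 10 mm before the origin (local x = -10 mm). Its place and its yaw (up to 4 degrees) vary
- box_a: one of three identical opaque blue plastic lunchboxes, lid clipped shut: 130 mm long (x), 90 mm wide (y), 58 mm high, standing 50 mm or more before the rail. Origin: centre of its underside; x axis: from the tab end to the plain far end, roughly away from the robot (yaw within 0.3 rad). Exactly one box, not known by sight, is packed: 0.70 to 0.88 kg in all; the other two weigh about 0.2 kg
- box_a_tab (a point): grasp point in the white grab tab of box_a, a rigid block on the middle of the near end wall: 30 mm long (x), 24 mm wide (y, pinch it from above, 30 N is fine), 12 mm thick, top 52 mm over the bench. The point is 82 mm before the box's origin, 17 mm out from the wall, 46 mm up. Raising it takes about 0.44 of the weight: 1 N for an empty box, 3 to 4 N for the packed one
- box_a_far (a point): middle of the lower edge of the plain far end of box_a, 65 mm beyond its origin, at the bench; the far end wall is upright and flat
- box_a_near (a point): middle of the lower edge of the tab end of box_a, 65 mm before its origin, at the bench. A firm pinch on the tab carries the whole box level instead of letting it pivot, so when raising the tab end pinch lightly (about 8 N) and swing the tool about the far lower edge along with the box; 10 to 15 mm is enough
- box_b: one of three identical opaque blue plastic lunchboxes, lid clipped shut: 130 mm long (x), 90 mm wide (y), 58 mm high, standing 50 mm or more before the rail. Origin: centre of its underside; x axis: from the tab end to the plain far end, roughly away from the robot (yaw within 0.3 rad). Exactly one box, not known by sight, is packed: 0.70 to 0.88 kg in all; the other two weigh about 0.2 kg
- box_b_tab (a point): grasp point in the white grab tab of box_b, a rigid block on the middle of the near end wall: 30 mm long (x), 24 mm wide (y, pinch it from above, 30 N is fine), 12 mm thick, top 52 mm over the bench. The point is 82 mm before the box's origin, 17 mm out from the wall, 46 mm up. Raising it takes about 0.44 of the weight: 1 N for an empty box, 3 to 4 N for the packed one
- box_b_far (a point): middle of the lower edge of the plain far end of box_b, 65 mm beyond its origin, at the bench; the far end wall is upright and flat
- box_b_near (a point): middle of the lower edge of the tab end of box_b, 65 mm before its origin, at the bench. A firm pinch on the tab carries the whole box level instead of letting it pivot, so when raising the tab end pinch lightly (about 8 N) and swing the tool about the far lower edge along with the box; 10 to 15 mm is enough
- box_c: one of three identical opaque blue plastic lunchboxes, lid clipped shut: 130 mm long (x), 90 mm wide (y), 58 mm high, standing 50 mm or more before the rail. Origin: centre of its underside; x axis: from the tab end to the plain far end, roughly away from the robot (yaw within 0.3 rad). Exactly one box, not known by sight, is packed: 0.70 to 0.88 kg in all; the other two weigh about 0.2 kg
- box_c_tab (a point): grasp point in the white grab tab of box_c, a rigid block on the middle of the near end wall: 30 mm long (x), 24 mm wide (y, pinch it from above, 30 N is fine), 12 mm thick, top 52 mm over the bench. The point is 82 mm before the box's origin, 17 mm out from the wall, 46 mm up. Raising it takes about 0.44 of the weight: 1 N for an empty box, 3 to 4 N for the packed one
- box_c_far (a point): middle of the lower edge of the plain far end of box_c, 65 mm beyond its origin, at the bench; the far end wall is upright and flat
- box_c_near (a point): middle of the lower edge of the tab end of box_c, 65 mm before its origin, at the bench. A firm pinch on the tab carries the whole box level instead of letting it pivot, so when raising the tab end pinch lightly (about 8 N) and swing the tool about the far lower edge along with the box; 10 to 15 mm is enough
- jar: bystander: glass salad jar with green twist cap, 80 mm across, 105 mm high, at the left; origin at the centre of its underside
- cupcake_case: bystander: red silicone cupcake case, 68 mm across the rim, 32 mm high, between two lunchboxes; origin at the centre of its underside
- pepper_mill: bystander: small dark wooden pepper mill, 42 mm across, 90 mm high, between two lunchboxes; origin at the centre of its underside
- chopsticks: bystander: bamboo chopstick pair in a paper band, 230 mm long (x), 15 mm wide, 7 mm high, lying at the right; origin at the centre of its underside
Things that resemble listed ones, but are neither listed nor needed, are in the scene too. Leave any purple or turquoise look-alike of the box_a alone.

How it is judged:
By the outcome, as a careful person would: the job done as asked, in the order asked, and still so for the second after the job is handed in, with the robot touching nothing.
It also fails if it takes over 72 s, if anything falls off the work surface, if the arm or the gripper's body presses on something with over 40 N, if the wrist force passes 120 N, or if a joint passes its speed limit or range.

## Working session

There is one attempt and no reset: what is moved stays moved. The work goes in short steps, Python scripts to look and compute and a shell command to move; the robot and the scene stay as the last step left them, time stands still between calls to the robot, and variables do not carry over. Pictures are saved under pics/ and viewed, at most 10 in all, crops included, and the job is handed in when it is done.

```bash
mkdir -p pics; ls
python3 - <<'E'
from workcell import env
import cv2
for n in ("scene","top"):
    im=env.grab_frame(n); cv2.imwrite(f"pics/{n}0.png",im[:,:,::-1])
    m=env.camera_model(n); print(n,{k:(v if not hasattr(v,'round') else v) for k,v in m.items()})
s=env.state(); print(s)
E
```

```text
pics
scene {'fx': 516.7395894642699, 'fy': 516.7395894642699, 'cx': 321.7945786084484, 'cy': 195.3698805137785, 'camera_from_world': array([[ 4.48785320e-01,  8.93586331e-01, -9.75737354e-03,
        -1.33869635e+02],
       [-6.34914440e-01,  3.26518333e-01,  7.00192425e-01,
         2.70523803e+02],
       [ 6.28868341e-01, -3.08040984e-01,  7.13887499e-01,
        -1.86453858e+03],
       [ 0.00000000e+00,  0.00000000e+00,  0.00000000e+00,
         1.00000000e+00]])}
top {'fx': 379.30674396801504, 'fy': 379.30674396801504, 'cx': 316.74200013707826, 'cy': 197.2310209257397, 'camera_from_world': array([[-3.06593597e-03, -9.99989422e-01, -3.42868605e-03,
        -7.41638406e+01],
       [ 9.82130632e-01, -3.65634688e-03,  1.88164960e-01,
        -4.86583485e+02],
       [-1.88175506e-01, -2.79051588e-03,  9.82131454e-01,
        -1.36889964e+03],
       [ 0.00000000e+00,  0.00000000e+00,  0.00000000e+00,
         1.00000000e+00]])}
{'time_s': 0.1, 'qpos': array([-7.50007672e+01,  1.83468514e+01,  8.97013841e+01, -7.92575331e-05,
        7.20436974e+01, -1.14778378e+00]), 'qvel': array([ 0.06364711, -0.08389698, -0.15800406,  0.04520383, -0.02212099,
        0.07736961]), 'effort': array([ 3.06650727e-04, -4.13332987e+01, -2.32510167e+01,  7.29508116e-02,
        4.22026694e-02, -4.36060225e-05]), 'ee_pos': array([ 159.77015269, -551.86916282,  213.20231598]), 'ee_rot': array([-1.79908084e+02, -1.76618999e-03,  1.61470397e+01]), 'force': array([-0.16314548,  0.33903833,  0.17732556]), 'torque': array([0.02768976, 0.02863102, 0.0457201 ]), 'gripper_force': 0.0, 'gripper_width': 91.0504133450153}
```

View pics/top0.png

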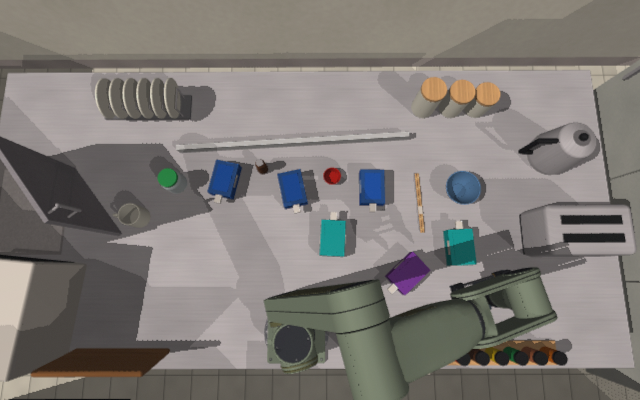

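View pics/scene0.png

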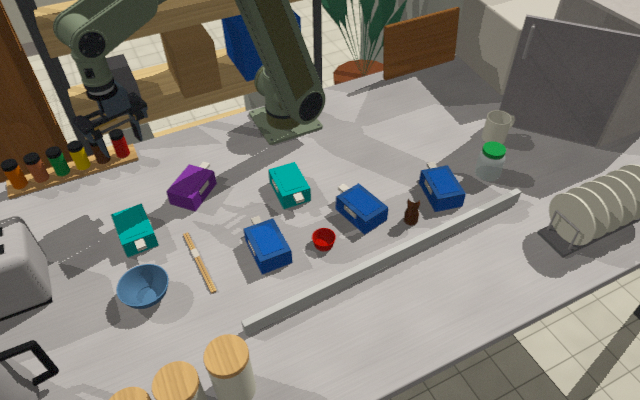

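The top view shows the three blue lunchboxes at about (225,180), (293,189) and (372,187), with white tabs on the near side. The rail runs from (178,148) to (413,134). The pepper mill is at (262,167), the cupcake case at (333,176), the jar at (168,178) and the chopsticks at (420,203). The look-alikes to leave alone are turquoise at (333,238) and (460,246) and purple at (408,273); the blue bowl at (463,187) is not a lunchbox either. The scene view shows the same three blue boxes at (267,245), (361,207) and (441,187).

```bash
cat > h.py <<'E'
import numpy as np, cv2
from workcell import env
def ray(m,uv):
    M=np.array(m["camera_from_world"]);R,t=M[:3,:3],M[:3,3]
    uv=np.atleast_2d(uv).astype(float)
    d=np.c_[(uv[:,0]-m["cx"])/m["fx"],-(uv[:,1]-m["cy"])/m["fy"],-np.ones(len(uv))]
    return -R.T@t, d@R
def onz(m,uv,z):
    c,d=ray(m,uv); return c+d*((z-c[2])/d[:,2])[:,None]
def proj(m,P):
    M=np.array(m["camera_from_world"]);p=np.atleast_2d(P)@M[:3,:3].T+M[:3,3]
    return np.c_[m["cx"]+m["fx"]*p[:,0]/-p[:,2], m["cy"]-m["fy"]*p[:,1]/-p[:,2]]
def tri(m1,u1,m2,u2):
    c1,d1=ray(m1,u1);c2,d2=ray(m2,u2);d1=d1[0];d2=d2[0]
    s=np.linalg.lstsq(np.c_[d1,-d2],c2-c1,rcond=None)[0]
    a,b=c1+s[0]*d1,c2+s[1]*d2
    return (a+b)/2,np.linalg.norm(a-b)
def blue(im):
    h=cv2.cvtColor(im,cv2.COLOR_RGB2HSV)
    return cv2.inRange(h,(105,140,40),(122,255,255))
def blobs(mask,amin):
    c,_=cv2.findContours(mask,cv2.RETR_EXTERNAL,cv2.CHAIN_APPROX_NONE)
    return sorted([k for k in c if cv2.contourArea(k)>amin],key=lambda k:k[:,0,0].mean())
E
python3 - <<'E'
from h import *
np.set_printoptions(precision=1,suppress=True)
for n in ("top","scene"):
    im=cv2.imread(f"pics/{n}0.png")[:,:,::-1].copy(); m=env.camera_model(n)
    for k in blobs(blue(im),150):
        r=cv2.minAreaRect(k); print(n,r,onz(m,[r[0]],30)[0])
m=env.camera_model("top")
for nm,uv,z in [("jar",(168,178),105),("mill",(262,167),70),("cup",(333,176),20),("railL",(178,149),0),("railR",(413,135),0),("chop",(417,174),0),("chop2",(422,230),0),("turqtab",(335,215),46),("tabA",(213,196),52),("tabB",(297,209),52),("tabC",(373,207),52)]:
    print(nm,onz(m,[uv],z)[0])
w=env.camera_model("wrist");M=w["camera_from_world"];print(w["fx"],w["cx"],w["cy"],-M[:3,:3].T@M[:3,3],M[:3,:3])
E
```

```text
top ((224.48228454589844, 178.73452758789062), (26.209810256958008, 35.33906936645508), 14.620874404907227) [562.5 275.7  30. ]
top ((292.26922607421875, 188.34613037109375), (35.300899505615234, 22.749469757080078), 78.69007110595703) [524.1  16.9  30. ]
top ((372.0, 187.0), (34.0, 24.0), 90.0) [ 528.1 -285.4   30. ]
scene ((240.10826110839844, 47.61854934692383), (67.01283264160156, 27.312807083129883), 66.03750610351562) [-506.4   20.9   30. ]
scene ((267.820556640625, 245.12615966796875), (50.62953567504883, 35.77243423461914), 64.35899353027344) [ 529.8 -282.3   30. ]
scene ((361.3249206542969, 207.69842529296875), (51.9593505859375, 35.19826889038086), 41.423667907714844) [524.7  16.6  30. ]
scene ((441.4999694824219, 187.5), (49.53558349609375, 34.96629333496094), 60.945396423339844) [563.  275.4  30. ]
jar [547.8 461.1 105. ]
mill [597.2 127.7  70. ]
cup [ 574.1 -138.4   20. ]
railL [691.4 472.5   0. ]
railR [ 745.6 -459.1    0. ]
chop [ 585.9 -466.6    0. ]
chop2 [ 367.3 -474.     0. ]
turqtab [ 419.2 -143.1   46. ]
tabA [491.3 310.1  52. ]
tabB [441.2  -2.8  52. ]
tabC [ 447.7 -283.6   52. ]
327.19993032769906 323.35650740786764 200.21663471743298 [ 223.1 -533.6  383.5] [[ 0.3 -1.  -0. ]
 [ 0.9  0.3 -0.2]
 [ 0.2  0.1  1. ]]
```

```bash
python3 -m jog '{"jaw":[60,60,60,60,60,60,60,60,60,60],"slide":[[1,-0.5,0],[1,-0.5,0],[1,-0.5,0],[1,-0.5,0],[1,-0.5,0],[1,-0.5,0],[1,-0.5,0],[1,-0.5,0],[1,-0.5,0],[1,-0.5,0]],"spin":[0,0,0,0,0,0,0,0,1,1]}' 8
python3 -m jog '{"jaw":[60,60,60,60],"slide":[[1,-0.5,0],[0.5,-0.3,0],[0,0,0],[0,0,0]],"spin":[0,0,0,0]}'
python3 - <<'E'
from h import *
import pickle
im=env.grab_frame("wrist");m=env.camera_model("wrist");s=env.state()
cv2.imwrite("pics/w1.png",im[:,:,::-1]);pickle.dump(m,open("w1.pkl","wb"))
print(s["ee_pos"],s["ee_rot"],s["force"],s["qpos"])
E
```

```text
time_s: 1.1
ee_pos: [409.7, -327.0, 213.7]
ee_rot: [-180.0, 0.0, -0.2]
force: [-0.3, -0.8, 1.1]
gripper_width: 59.8
gripper_force: 0.0
time_s: 1.5
ee_pos: [453.5, -304.5, 213.5]
ee_rot: [-180.0, 0.1, 0.2]
force: [0.8, -0.3, 0.2]
gripper_width: 60.3
gripper_force: 0.0
[ 453.18628432 -304.79100827  213.68834823] [1.79996957e+02 7.66248328e-02 1.23851546e-01] [-0.78366301  0.35428973  0.37611019] [-3.51007034e+01  1.57556068e+01  9.33819218e+01 -4.93942596e-02
  7.09233175e+01  5.47916115e+01]
```

View pics/w1.png

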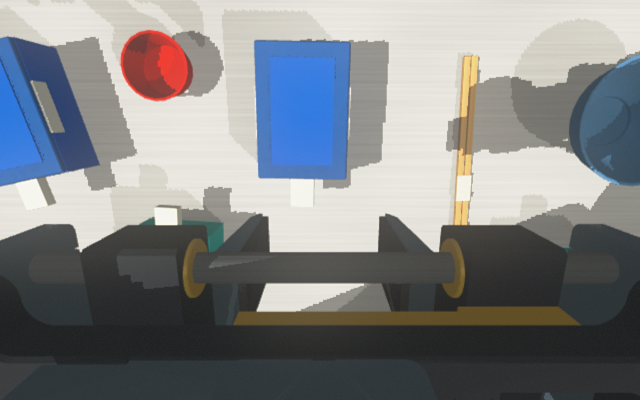

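The picture shows box C's lid at (255–350, 40–178) and its tab at (302,192). The red cupcake case is at (157,65), and box B is cut off at the left. The next moves add wrist views while travelling left.

```bash
cat > shot.py <<'E'
import sys,pickle; from h import *
n=sys.argv[1]; m=env.camera_model("wrist"); im=env.grab_frame("wrist")
cv2.imwrite(f"pics/{n}.png",im[:,:,::-1]);pickle.dump(m,open(n+".pkl","wb"))
E
python3 -m jog '{"jaw":[60,60,60,60,60,60,60],"slide":[[0,-1,0],[0,-1,0],[0,-1,0],[0,-1,0],[0,-1,0],[0,0,0],[0,0,0]],"spin":[0,0,0,0,0,0,0]}'; python3 shot.py w2
python3 -m jog '{"jaw":[60,60,60,60,60,60,60],"slide":[[0,-1,0],[0,-1,0],[0,-1,0],[0,-1,0],[0,-1,0],[0,0,0],[0,0,0]],"spin":[0,0,0,0,0,0,0]}'; python3 shot.py w3
python3 -m jog '{"jaw":[60,60,60,60,60,60,60],"slide":[[0,-1,0],[0,-1,0],[0.5,-1,0],[0.5,-1,0],[0,-1,0],[0,0,0],[0,0,0]],"spin":[0,0,0,0,0,0,0]}'; python3 shot.py w4
python3 -m jog '{"jaw":[60,60,60,60,60,60,60],"slide":[[0,-1,0],[0,-1,0],[0.5,-1,0],[0.5,-1,0],[0,-1,0],[0,0,0],[0,0,0]],"spin":[0,0,0,0,0,0,0]}'; python3 shot.py w5
python3 - <<'E'
from h import *
v=np.vstack([np.hstack([cv2.imread(f"pics/w{i}.png")[:240] for i in p]) for p in ((2,3),(4,5))])
cv2.imwrite("pics/mont.png",cv2.resize(v,(800,300)))
im=cv2.imread("pics/w1.png")
for p in [(303,110),(261,110),(302,192),(303,45),(10,140)]: print(p,cv2.cvtColor(im,cv2.COLOR_BGR2HSV)[p[1],p[0]])
E
```

```text
time_s: 2.25
ee_pos: [453.2, -155.0, 214.2]
ee_rot: [179.9, -0.0, 0.1]
force: [0.7, -0.0, 1.0]
gripper_width: 60.0
gripper_force: 0.0
time_s: 3.0
ee_pos: [453.7, -5.3, 213.9]
ee_rot: [179.9, -0.0, 0.1]
force: [0.5, 0.7, 0.7]
gripper_width: 60.2
gripper_force: 0.0
time_s: 3.75
ee_pos: [483.4, 144.6, 213.6]
ee_rot: [179.9, 0.0, 0.1]
force: [-0.6, -0.8, 0.3]
gripper_width: 59.9
gripper_force: 0.0
time_s: 4.5
ee_pos: [512.9, 294.4, 213.7]
ee_rot: [179.9, 0.0, 0.1]
force: [-0.1, -0.3, -0.4]
gripper_width: 60.3
gripper_force: 0.0
(303, 110) [108 192 224]
(261, 110) [108 153 190]
(302, 192) [ 26   8 246]
(303, 45) [108 155 194]
(10, 140) [107 196 223]
```

View pics/mont.png

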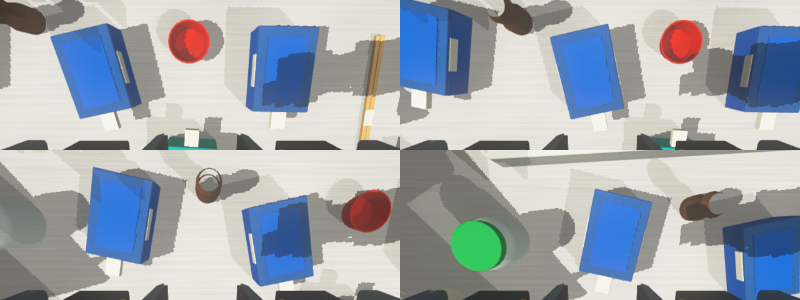

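The montage (w2, w3 over w4, w5) shows every box from at least two places. Box B is centred in w3 and box A in w5, with the jar, mill and cupcake case clear of the tabs.

```bash
cat > meas.py <<'E'
from h import *
import pickle
np.set_printoptions(precision=1,suppress=True)
def get(i): return cv2.imread(f"pics/w{i}.png")[:,:,::-1].copy(), pickle.load(open(f"w{i}.pkl","rb"))
def tabs(im):
    h=cv2.cvtColor(im,cv2.COLOR_RGB2HSV); b=cv2.dilate(cv2.inRange(h,(100,110,30),(122,255,255)),np.ones((45,45)))
    w=cv2.inRange(h,(0,0,239),(180,40,255))&b; w[225:]=0
    return [k for k in blobs(cv2.morphologyEx(w,cv2.MORPH_OPEN,np.ones((5,5))),120)]
def panels(im):
    h=cv2.cvtColor(im,cv2.COLOR_RGB2HSV); w=cv2.inRange(h,(104,172,120),(112,215,255)); w[225:]=0
    return blobs(cv2.morphologyEx(w,cv2.MORPH_OPEN,np.ones((3,3))),1500)
def rect(m,k,z):
    P=onz(m,k[:,0,:],z)[:,:2].astype(np.float32); return cv2.minAreaRect(P)
if __name__=="__main__":
    for i in range(1,6):
        im,m=get(i)
        h=cv2.cvtColor(im,cv2.COLOR_RGB2HSV); bl=cv2.inRange(h,(100,110,30),(122,255,255)); bl[225:]=0
        for nm,ks,z in (("lid",blobs(bl,3000),58),("panel",panels(im),58),("tab",tabs(im),52)):
            for k in ks:
                r=rect(m,k,z); print(i,nm,np.array(r[0]),np.array(r[1]),round(r[2],1),"px",k[:,0].mean(0), k[:,0].min(0),k[:,0].max(0))
E
python3 meas.py
```

```text
1 lid [514.  -36.7] [ 89.7 143.6] 76.8 px [ 37.6 113.3] [ 0 37] [ 93 185]
1 lid [ 525.9 -283.7] [ 87.6 127.1] 89.1 px [301.8 108.1] [255  41] [349 178]
1 panel [516. -11.] [ 38.8 102.1] 76.8 px [ 12.8 121.2] [ 0 63] [ 40 169]
1 panel [ 525.8 -283.8] [60.3 99.2] 89.2 px [301.9 109.4] [270  57] [333 164]
1 tab [445.  -0.] [25.1 23.2] 12.1 px [ 30.1 192.4] [ 17 180] [ 43 205]
1 tab [ 448.3 -281.5] [21.2 23. ] 0.1 px [301.6 189.8] [290 180] [312 200]
2 lid [523.1   6.4] [127.3 104.6] 12.2 px [158.2 116. ] [81 38] [223 188]
2 lid [ 526.  -275.7] [ 99.5 126.8] 89.1 px [453.5 114.4] [394  41] [509 178]
2 panel [521.6  15.8] [99.4 60.5] 12.0 px [146.4 114. ] [100  57] [190 169]
2 panel [ 541.7 -282.9] [67.3 61. ] 0.1 px [456.9  95.2] [424  58] [493 132]
2 tab [444.6   0.4] [25.6 23.3] 12.7 px [174.  193.5] [161 181] [187 206]
2 tab [ 448.8 -281.5] [21.2 23.4] 0.1 px [445.2 189.9] [434 180] [457 200]
3 lid [553.5 247.1] [102.5 128. ] 76.9 px [57.5 83.5] [0 0] [114 152]
3 lid [521.3  16.6] [127.1  87.7] 12.1 px [300.6 113.6] [240  39] [356 189]
3 lid [ 526.1 -263.4] [120.4 127. ] 89.3 px [579.
[... 611 characters left out ...]
[387  73] [500 217]
4 panel [559.4 275.2] [ 60.8 100.1] 77.1 px [187.3 106.3] [152  48] [225 165]
4 panel [491.   10.8] [38.2 60.3] 12.2 px [454.1 182.2] [425 165] [487 202]
4 tab [482.  292.6] [23.2 27. ] 78.4 px [180.2 186.4] [169 173] [192 200]
4 tab [449.    1.9] [16.2 23.3] 5.2 px [458.5 217.7] [447 210] [469 224]
5 lid [559.7 275.9] [ 87.7 127.5] 77.5 px [342.4 135.6] [287  63] [402 209]
5 lid [524.5  36.2] [129.3 118.2] 12.1 px [581.8 167.8] [517 106] [639 224]
5 panel [559.7 275.6] [60.4 99.7] 77.8 px [342.7 137.6] [304  82] [384 194]
5 panel [518.3  13.7] [107.2  74.8] 12.2 px [601.8 178.4] [563 124] [638 224]
5 tab [482.3 292.8] [23.3 26.4] 78.4 px [324.5 213.4] [313 201] [337 224]
```

All three boxes agree across the views: the lid outline fits z=58 and the tab fits z=52, with repeats within 1 mm.

| Box | Origin (mm) | Yaw (deg) |
|---|---|---|
| A | (559.7, 275.7) | -12.4 |
| B | (521.4, 16.6) | +12.1 |
| C | (525.9, -283.8) | -0.9 |

I'll triangulate heights formally, then go to tab A.

```bash
python3 - <<'E'
from meas import *
c=lambda k:np.array(cv2.minAreaRect(k)[0])
def pick(i,f,px):
    im,m=get(i); ks=f(im); return m,[c(min(ks,key=lambda k:abs(c(k)[0]-px)))]
for nm,f,a,b in [("C tab",tabs,(1,301),(2,445)),("B tab",tabs,(2,174),(3,318)),("A tab",tabs,(3,30),(4,180)),("A tab",tabs,(4,180),(5,324)),("A lid",panels,(4,187),(5,343)),("B lid",panels,(2,146),(3,300))]:
    m1,u1=pick(a[0],f,a[1]);m2,u2=pick(b[0],f,b[1]);print(nm,*tri(m1,u1,m2,u2))
E
cat > avg.py <<'E'
from h import *
F=[]
for i in range(8): env.grab_frame("wrist"); F.append(env.state()["force"])
s=env.state(); print("F",np.mean(F,0).round(2),"std",np.std(F,0).round(2),s["ee_pos"].round(1),s["ee_rot"].round(1),round(s["gripper_width"],1),round(s["gripper_force"],1),round(s["time_s"],2))
E
python3 -m jog '{"jaw":[60,60,60,60,60,60],"slide":[[-0.62,0,0],[-0.62,0,0],[0,0,0],[0,0,1],[0,0,1],[0,0,0]],"spin":[0,0,0.78,0.78,0,0]}'; python3 shot.py w6; python3 meas.py | tail -0; python3 -c "
from meas import *
im,m=get(6)
for k in tabs(im): r=rect(m,k,52);print(r)
print(env.state()['qpos'])"
```

```text
C tab [ 448.8 -281.5   53. ] 0.4323839082381143
B tab [444.5   0.5  52.1] 0.3608965258161491
A tab [481.9 293.5  50.1] 0.10722533284237501
A tab [482.3 292.7  51.9] 0.07066774123799621
A lid [561.5 274.9  58.7] 0.2316205681657579
B lid [523.2  16.7  57.2] 0.11904490453186528
time_s: 5.15
ee_pos: [473.1, 292.4, 150.7]
ee_rot: [179.6, 0.3, -12.4]
force: [-0.0, -0.4, 0.3]
gripper_width: 60.0
gripper_force: 0.0
((486.620849609375, 292.1073303222656), (22.737720489501953, 17.029451370239258), 77.45638275146484)
[ 30.6  19.5  97.1  -0.   63.6 133. ]Exception ignored on flushing sys.stdout:
BrokenPipeError: [Errno 32] Broken pipe
```

```bash
python3 -m jog '{"jaw":[60,60,60,60,60,60,60,60],"slide":[[0,0,1],[0,0,1],[0,0,1],[0,0,0.5],[0,0,0.3],[0,0,0.3],[0,0,0],[0,0,0]],"spin":[0,0,0,0,0,0,0,0]}'; python3 avg.py; python3 shot.py w7
```

```text
time_s: 6.0
ee_pos: [476.2, 296.0, 31.9]
ee_rot: [-179.9, -0.1, -12.3]
force: [0.1, 0.6, 0.1]
gripper_width: 59.9
gripper_force: 0.0
F [-0.27  0.21  0.01] std [0.5  0.35 0.33] [475.6 295.8  31.1] [-180.    -0.   -12.3] 60.0 0.0 6.4
```

View pics/w7.png

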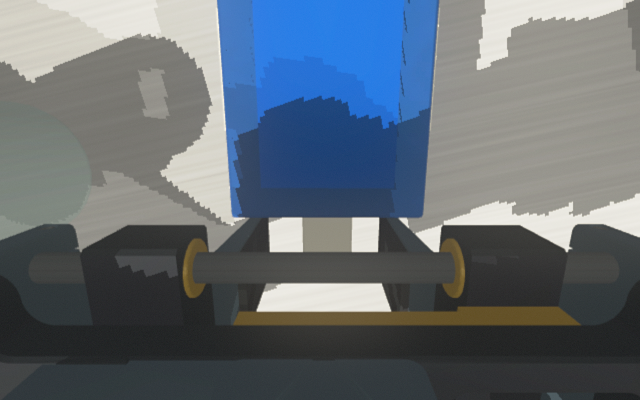

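The fingers straddle tab A, which sits at (327,235) with finger insides at 268 and 380, so it is centred to about 1 mm and clear of the wall. Next I'll trim, pinch at 8 N and raise the tab end.

```bash
python3 -m jog '{"jaw":[60,50,40,30,15,15,15,15],"slide":[[0,0.04,0.06],[0,0,0.06],[0,0,0],[0,0,0],[0,0,0],[0,0,0],[0,0,0],[0,0,0]],"spin":[0,0,0,0,0,0,0,0]}' 8; python3 avg.py
python3 -m jog '{"jaw":[15,15,15,15,15,15,15],"slide":[[0.015,0,-0.05],[0.015,0,-0.05],[0.015,0,-0.05],[0.015,0,-0.05],[0.015,0,-0.05],[0,0,0],[0,0,0]],"spin":[0,0,0,0,0,0,0]}'; python3 avg.py; python3 shot.py w8
```

```text
time_s: 7.25
ee_pos: [475.3, 294.5, 27.3]
ee_rot: [180.0, -0.0, -12.3]
force: [-0.9, -0.4, -0.3]
gripper_width: 24.0
gripper_force: 8.0
F [ 0.02 -0.37 -0.07] std [0.52 0.49 0.39] [475.3 294.5  27.3] [180.   -0.  -12.3] 23.9 8.0 7.65
time_s: 8.35
ee_pos: [477.5, 294.0, 34.9]
ee_rot: [-180.0, -0.0, -12.3]
force: [0.7, -0.7, -1.1]
gripper_width: 23.9
gripper_force: 8.0
F [ 0.06 -0.06 -0.8 ] std [0.58 0.37 0.37] [477.5 294.1  34.8] [-180.    -0.   -12.3] 24.0 8.0 8.75
```

Box A needs only about 0.75 N, so it is empty. I'll lower it exactly as it was, then go to B.

```bash
python3 -m jog '{"jaw":[15,15,15,15,15,15,15,60,60,60],"slide":[[-0.015,0,0.05],[-0.015,0,0.05],[-0.015,0,0.05],[-0.015,0,0.05],[-0.015,0,0.05],[0,0,0],[0,0,0],[0,0,0],[0,0,0],[0,0,0]],"spin":[0,0,0,0,0,0,0,0,0,0]}'
python3 -m jog '{"jaw":[60,60,60,60,60,60],"slide":[[0,0,0],[0,0,-0.5],[0,0,-1],[0,0,-1],[0,0,-1],[0,0,-1]],"spin":[0,0,0,0,0,0]}'
python3 -m jog '{"jaw":[60,60,60,60,60,60,60,60,60,60],"slide":[[0.086,0.99,0],[0.086,0.99,0],[0.086,0.99,0],[0.086,0.99,0],[0.086,0.99,0],[0.086,0.99,0],[0.086,0.99,0],[0.086,0.99,0],[0.086,0.99,0],[0.086,0.99,0]],"spin":[0,0,0,0,0,0,0,-1,-1,-1]}'
python3 -m jog '{"jaw":[60,60,60],"slide":[[0,0,0],[0,0,0],[0,0,0]],"spin":[-0.05,0,0]}'; python3 shot.py w9; python3 -c "
from meas import *
im,m=get(9)
for k in tabs(im): print(rect(m,k,52))
for k in panels(im): print(rect(m,k,58))"
```

```text
time_s: 9.8
ee_pos: [475.4, 294.5, 27.3]
ee_rot: [-180.0, -0.0, -12.3]
force: [-0.7, -0.4, -0.1]
gripper_width: 45.2
gripper_force: 0.0
time_s: 10.4
ee_pos: [475.1, 294.4, 163.5]
ee_rot: [180.0, -0.0, -12.3]
force: [0.6, -0.1, -0.3]
gripper_width: 60.1
gripper_force: 0.0
time_s: 11.4
ee_pos: [448.8, -2.5, 162.5]
ee_rot: [180.0, -0.0, 12.0]
force: [0.5, -0.0, 0.1]
gripper_width: 60.1
gripper_force: 0.0
time_s: 11.7
ee_pos: [449.3, -0.6, 162.3]
ee_rot: [-180.0, 0.0, 12.0]
force: [0.4, -0.2, 0.9]
gripper_width: 59.8
gripper_force: 0.0
((448.0406799316406, 1.176039695739746), (18.11861801147461, 22.197689056396484), 12.003069877624512)
((530.9788818359375, 250.3463897705078), (38.87790298461914, 53.35356521606445), 88.74012756347656)
((521.6550903320312, 16.634273529052734), (98.82413482666016, 60.18172073364258), 11.997794151306152)
```

```bash
python3 -m jog '{"jaw":[60,60,60,60,60,60,60,60,60,60],"slide":[[-0.4,-0.057,0],[0,0,0],[0,0,1],[0,0,1],[0,0,1],[0,0,0.8],[0,0,0.4],[0,0,0.3],[0,0,0],[0,0,0]],"spin":[0,0,0,0,0,0,0,0,0,0]}'
python3 -m jog '{"jaw":[50,40,30,15,15,15,15],"slide":[[0,0,0],[0,0,0],[0,0,0],[0,0,0],[0,0,0],[0,0,0],[0,0,0]],"spin":[0,0,0,0,0,0,0]}' 8; python3 avg.py
python3 -m jog '{"jaw":[15,15,15,15,15,15,15],"slide":[[0.015,0,-0.05],[0.015,0,-0.05],[0.015,0,-0.05],[0.015,0,-0.05],[0.015,0,-0.05],[0,0,0],[0,0,0]],"spin":[0,0,0,0,0,0,0]}'; python3 avg.py; python3 shot.py w10
```

```text
time_s: 12.75
ee_pos: [437.8, -2.0, 27.8]
ee_rot: [180.0, -0.0, 12.1]
force: [-0.2, -0.4, -0.7]
gripper_width: 59.8
gripper_force: 0.0
time_s: 13.45
ee_pos: [437.4, -2.1, 27.5]
ee_rot: [180.0, -0.0, 12.1]
force: [-0.8, 0.5, 2.3]
gripper_width: 23.9
gripper_force: 8.0
F [-0.75  0.34  4.11] std [0.42 0.63 0.77] [437.4  -2.1  27.5] [180.   -0.   12.1] 24.2 8.0 13.85
time_s: 14.55
ee_pos: [439.6, -1.7, 34.8]
ee_rot: [180.0, -0.0, 12.1]
force: [1.2, 0.4, -1.2]
gripper_width: 24.1
gripper_force: 8.0
F [ 0.06  0.16 -1.54] std [0.54 0.47 0.31] [439.6  -1.7  34.8] [180.   -0.   12.1] 23.8 8.0 14.95
```

```bash
python3 -m jog '{"jaw":[15,15,15,15],"slide":[[0.015,0,-0.05],[0.015,0,-0.05],[0,0,0],[0,0,0]],"spin":[0,0,0,0]}'; python3 avg.py; python3 shot.py w11; python3 -c "
from meas import *
for i in (9,10,11):
  im,m=get(i)
  for k in panels(im):
    r=rect(m,k,58); print(i,r)"
```

```text
time_s: 15.4
ee_pos: [440.5, -1.5, 37.9]
ee_rot: [180.0, -0.0, 12.1]
force: [0.1, 0.3, -0.8]
gripper_width: 23.9
gripper_force: 8.0
F [-0.13  0.03 -1.12] std [0.42 0.45 0.42] [440.5  -1.5  37.8] [180.   -0.   12.1] 23.5 8.0 15.8
9 ((530.9788818359375, 250.3463897705078), (38.87790298461914, 53.35356521606445), 88.74012756347656)
9 ((521.6550903320312, 16.634273529052734), (98.82413482666016, 60.18172073364258), 11.997794151306152)
10 ((514.0885620117188, 11.479602813720703), (75.06299591064453, 67.40702056884766), 11.591611862182617)
11 ((515.7905883789062, 10.293811798095703), (76.2305679321289, 70.92134094238281), 11.319549560546875)
```

View pics/w11.png

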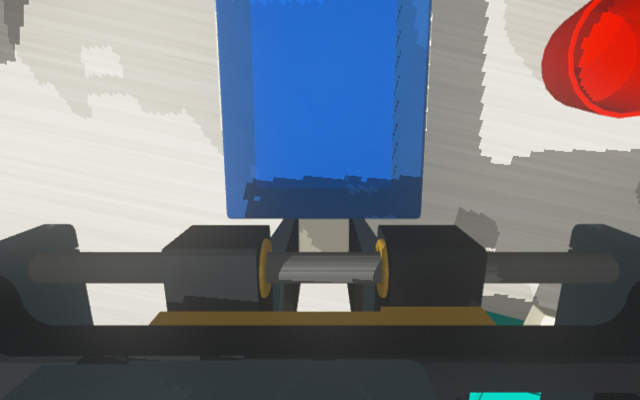

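Picture: box B is held at its tab (325,235) with its near lid edge at row 217. Raising it 10 mm takes 1.1 N, so it is empty. I'll lower it back and test C.

```bash
python3 -m jog '{"jaw":[15,15,15,15,15,15,15,15,15],"slide":[[-0.015,0,0.05],[-0.015,0,0.05],[-0.015,0,0.05],[-0.015,0,0.05],[-0.015,0,0.05],[-0.015,0,0.05],[-0.015,0,0.05],[0,0,0],[0,0,0]],"spin":[0,0,0,0,0,0,0,0,0]}'
python3 -m jog '{"jaw":[60,60,60,60,60,60,60,60,60,60],"slide":[[0,0,0],[0,0,0],[0,0,0],[0,0,0],[0,0,-0.5],[0,0,-1],[0,0,-1],[0,0,-1],[0,0,-1],[0,0,0]],"spin":[0,0,0,0,0,0,0,0,0.81,0.81]}'
python3 -m jog '{"jaw":[60,60,60,60,60,60,60,60,60,60],"slide":[[0.023,0.934,0],[0.023,0.934,0],[0.023,0.934,0],[0.023,0.934,0],[0.023,0.934,0],[0.023,0.934,0],[0.023,0.934,0],[0.023,0.934,0],[0.023,0.934,0],[0.023,0.934,0]],"spin":[0,0,0,0,0,0,0,0,0,0]}'
python3 -m jog '{"jaw":[60,60,60],"slide":[[0,0,0],[0,0,0],[0,0,0]],"spin":[0,0,0]}'; python3 shot.py w12; python3 -c "
from meas import *
im,m=get(12)
for k in tabs(im): print(rect(m,k,52))
for k in panels(im): print(rect(m,k,58))"
```

```text
time_s: 16.75
ee_pos: [437.5, -2.1, 27.4]
ee_rot: [180.0, -0.0, 12.1]
force: [0.0, 0.9, 1.9]
gripper_width: 23.9
gripper_force: 8.0
time_s: 17.75
ee_pos: [440.2, -2.2, 166.2]
ee_rot: [180.0, -0.5, -1.2]
force: [0.4, -0.7, -0.2]
gripper_width: 59.9
gripper_force: 0.0
time_s: 18.75
ee_pos: [439.7, -283.5, 162.2]
ee_rot: [-180.0, 0.0, -0.9]
force: [1.0, 0.3, -0.3]
gripper_width: 59.6
gripper_force: 0.0
time_s: 19.05
ee_pos: [439.6, -281.6, 162.2]
ee_rot: [-180.0, 0.0, -0.9]
force: [0.3, 0.0, 0.8]
gripper_width: 60.0
gripper_force: 0.0
((449.3072509765625, -4.025348663330078), (16.735532760620117, 17.943069458007812), 89.11331176757812)
((451.2366027832031, -282.0714111328125), (22.817232131958008, 17.73931312561035), 89.10824584960938)
((526.072998046875, -283.3487854003906), (60.46063232421875, 99.64833068847656), 89.13381958007812)
```

```bash
python3 -m jog '{"jaw":[60,60,60,60,60,60,60,60,60,60],"slide":[[0,0.02,0],[0,0,1],[0,0,1],[0,0,1],[0,0,0.8],[0,0,0.4],[0,0,0.3],[0,0,0],[0,0,0],[0,0,0]],"spin":[0,0,0,0,0,0,0,0,0,0]}'
python3 -m jog '{"jaw":[50,40,30,15,15,15,15],"slide":[[0,0,0],[0,0,0],[0,0,0],[0,0,0],[0,0,0],[0,0,0],[0,0,0]],"spin":[0,0,0,0,0,0,0]}' 8; python3 avg.py
python3 -m jog '{"jaw":[15,15,15,15,15,15,15],"slide":[[0.015,0,-0.05],[0.015,0,-0.05],[0.015,0,-0.05],[0.015,0,-0.05],[0.015,0,-0.05],[0,0,0],[0,0,0]],"spin":[0,0,0,0,0,0,0]}'; python3 avg.py; python3 shot.py w13
```

```text
time_s: 20.1
ee_pos: [440.6, -283.5, 28.4]
ee_rot: [179.9, -0.1, -0.9]
force: [0.1, 0.2, 0.2]
gripper_width: 59.8
gripper_force: 0.0
time_s: 20.8
ee_pos: [439.8, -282.9, 27.4]
ee_rot: [-180.0, 0.0, -0.9]
force: [-0.4, 0.3, 2.0]
gripper_width: 24.1
gripper_force: 8.0
F [-0.3   1.41  1.98] std [0.33 0.74 0.42] [ 439.8 -282.8   27.4] [-180.     0.    -0.9] 24.0 8.0 21.2
time_s: 21.9
ee_pos: [442.3, -283.1, 34.9]
ee_rot: [180.0, -0.0, -0.9]
force: [1.3, 0.4, -4.1]
gripper_width: 24.3
gripper_force: 8.0
F [ 1.38  0.56 -4.19] std [0.39 0.43 0.42] [ 442.2 -283.1   34.9] [180.   -0.   -0.9] 23.9 8.0 22.3
```

Box C needs 4.2 N, so it is the packed one. I'll lower it and measure the rail.

```bash
python3 -m jog '{"jaw":[15,15,15,15,15,15,15],"slide":[[-0.015,0,0.05],[-0.015,0,0.05],[-0.015,0,0.05],[-0.015,0,0.05],[-0.015,0,0.05],[0,0,0],[0,0,0]],"spin":[0,0,0,0,0,0,0]}'
python3 - <<'E'
from h import *
a=cv2.imread("pics/top0.png");b=cv2.imread("pics/scene0.png")
g=cv2.cvtColor(a,cv2.COLOR_BGR2GRAY)
for c in (200,230,260,300,340,380,400): print(c,int(148-(c-178)*14/235-9),g[int(148-(c-178)*14/235-9):int(148-(c-178)*14/235+11),c])
v=np.vstack([cv2.resize(a[120:160,320:430],None,fx=7,fy=7,interpolation=cv2.INTER_NEAREST),np.zeros((10,770,3),np.uint8),cv2.resize(b[280:340,235:345],None,fx=7,fy=5,interpolation=cv2.INTER_NEAREST)])
cv2.imwrite("pics/rail.png",v[:600])
E
```

```text
time_s: 23.05
ee_pos: [439.7, -282.9, 27.5]
ee_rot: [-180.0, 0.0, -0.9]
force: [-0.8, 0.5, 0.6]
gripper_width: 23.9
gripper_force: 8.0
200 137 [148 148 146 148 146 142 142 161 161 161 150 106  83  82 103 143 147 144
 145 146]
230 135 [165 161 150 145 143 145 159 189 183 184 185 173 100 101 110 142 166 167
 167 165]
260 134 [167 162 146 146 145 153 174 182 180 181 164  93  99 108 139 164 164 164
 163 164]
300 131 [164 163 160 145 145 146 162 189 183 185 185 171 100  99 113 150 164 163
 164 166]
340 129 [167 161 146 147 146 143 143 180 180 181 168 116 101  98 121 164 162 163
 164 164]
380 126 [162 163 159 143 144 143 149 168 181 182 183 168  94  99 102 130 165 165
 166 165]
400 125 [167 163 165 168 162 147 154 174 180 180 184 172  99  97 108 142 166 167
 166 164]
```

View pics/rail.png

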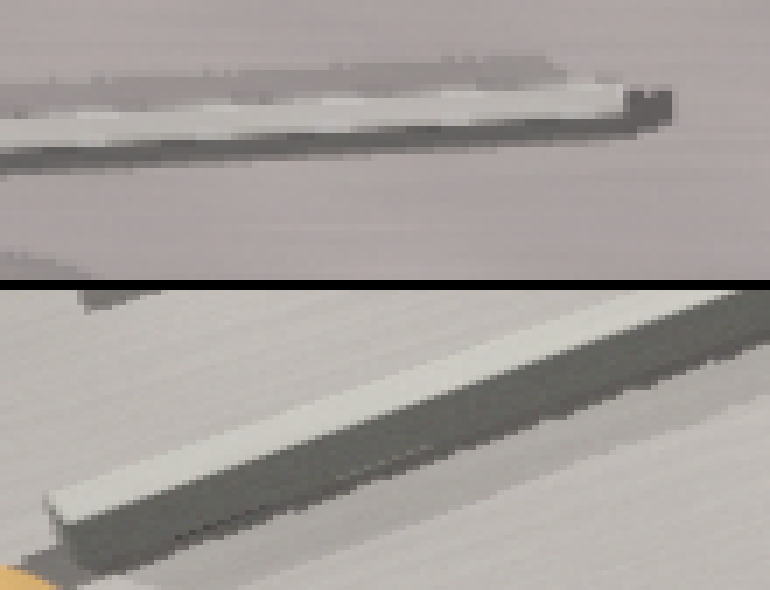

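The rail crop shows the bright top face with a sharp near edge above the dark near face in the top view, and the bright-to-dark far top edge in the scene view.

Run:
```python
from h import *
def cross(p,level):
    for i in range(len(p)-1):
        if (p[i]-level)*(p[i+1]-level)<=0 and p[i]!=p[i+1]: return i+(level-p[i])/(p[i+1]-p[i])
def report(n,uv,z,m):
    P=onz(m,uv,z); x,y=P[:,0],P[:,1]
    for _ in range(3):
        q=np.polyfit(y,x,1);r=x-np.polyval(q,y);k=abs(r)<2*r.std()+.3;x,y=x[k],y[k]
    print(n,"x at y=-283:",np.polyval(q,-283).round(1),"yaw",np.degrees(np.arctan(-q[0])).round(2),"rms",r.std().round(2),len(x))
g=cv2.cvtColor(cv2.imread("pics/top0.png"),cv2.COLOR_BGR2GRAY).astype(float);m=env.camera_model("top")
A=[];B=[]
for c in range(215,405):
    r0=int(round(148-(c-178)*14/235)); p=g[r0-2:r0+9,c]; i=int(p[:4].argmax())
    a=cross(p[i:],140)
    j=i+int(np.ceil(a)) if a is not None else None
    if a is not None:
        A.append((c,r0-2+i+a)); b=cross(p[j:],133)
        if b is not None: B.append((c,r0-2+j+b))
report("top near upper z45",A,45,m);report("top near lower z0",B,0,m)
g=cv2.cvtColor(cv2.imread("pics/scene0.png"),cv2.COLOR_BGR2GRAY).astype(float);m=env.camera_model("scene")
A=[]
# guess of line: from (245,326) to (520,194)
for c in range(255,510):
    r0=327-(c-245)*134/275; lo=int(r0)-10; p=g[lo:lo+20,c]; i=np.diff(p).argmin()
    a=cross(p[max(i-1,0):],(p[max(i-1,0)]+p[i+2 if i<18 else 19])/2)
    if a is not None: A.append((c,lo+max(i-1,0)+a))
report("scene far upper z45",A,45,m)
```

```text
top near upper z45 x at y=-283: 717.5 yaw 3.19 rms 0.73 188
top near lower z0 x at y=-283: 718.8 yaw 3.22 rms 0.34 170
scene far upper z45 x at y=-283: 737.3 yaw 3.15 rms 0.22 255
```

Rail face: x ≈ 717.4 at y=-283, yaw 3.2°, with three edges agreeing within 1.5 mm. The travel needed is about 126 mm. I'll grip at 30 N, turn by 4.1° and slide about 112 mm, then look.

```bash
python3 -m jog '{"jaw":[15,15,15,15,15,15,15,15,15,15],"slide":[[0,0,0],[0,0,0],[0.1,0,0],[0.2,0,0],[0.25,0,0],[0.3,0,0],[0.3,0,0],[0.3,0,0],[0.3,0,0],[0.3,0,0]],"spin":[0,0,-0.1,-0.1,-0.1,-0.1,-0.11,0,0,0]}' 30
python3 -m jog '{"jaw":[15,15,15,15,15,15,15,15,15,15],"slide":[[0.3,0,0],[0.3,0,0],[0.3,0,0],[0.3,0,0],[0.2,0,0],[0.15,0,0],[0.1,0,0],[0,0,0],[0,0,0],[0,0,0]],"spin":[0,0,0,0,0,0,0,0,0,0]}'
python3 avg.py; python3 shot.py w14
```

```text
time_s: 24.05
ee_pos: [499.4, -281.0, 27.5]
ee_rot: [-180.0, 0.3, 3.2]
force: [-7.8, -0.3, 5.7]
gripper_width: 23.6
gripper_force: 30.0
time_s: 25.05
ee_pos: [549.5, -278.4, 27.5]
ee_rot: [-180.0, 0.1, 3.2]
force: [-4.7, 0.1, 4.6]
gripper_width: 23.9
gripper_force: 30.0
F [-5.18  0.03  3.94] std [0.44 0.51 0.25] [ 549.5 -278.4   27.5] [1.8e+02 1.0e-01 3.2e+00] 23.5 30.0 25.45
```

View pics/w14.png

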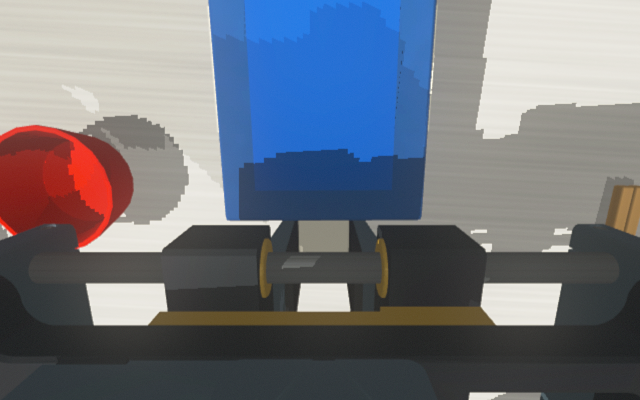

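The box is still held square with its near lid edge at row 219, and nothing is touched; the cupcake case is at (65,185). I'll creep in next.

```bash
python3 -m jog '{"jaw":[15,15,15,15,15,15,15,15],"slide":[[0.1,0,0],[0.1,0,0],[0.1,0,0],[0.05,0,0],[0.05,0,0],[0,0,0],[0,0,0],[0,0,0]],"spin":[0,0,0,0,0,0,0,0]}' 15
python3 -m jog '{"jaw":[15,15,15,15],"slide":[[0.03,0,0],[0.03,0,0],[0,0,0],[0,0,0]],"spin":[0,0,0,0]}'
python3 - <<'E'
from h import *
im=env.grab_frame("top");cv2.imwrite("pics/top1.png",im[:,:,::-1])
im2=env.grab_frame("scene");cv2.imwrite("pics/scene1.png",im2[:,:,::-1])
a=cv2.resize(im2[200:330,200:350],None,fx=5,fy=4.5)[:,:,::-1]
cv2.imwrite("pics/s1.png",a)
E
```

```text
time_s: 26.3
ee_pos: [560.9, -277.7, 27.6]
ee_rot: [-180.0, 0.2, 3.2]
force: [-6.3, -0.7, 5.5]
gripper_width: 24.1
gripper_force: 15.0
time_s: 26.7
ee_pos: [562.5, -277.6, 27.5]
ee_rot: [-180.0, 0.2, 3.2]
force: [-6.4, -0.7, 5.5]
gripper_width: 24.2
gripper_force: 15.0
```

View pics/s1.png

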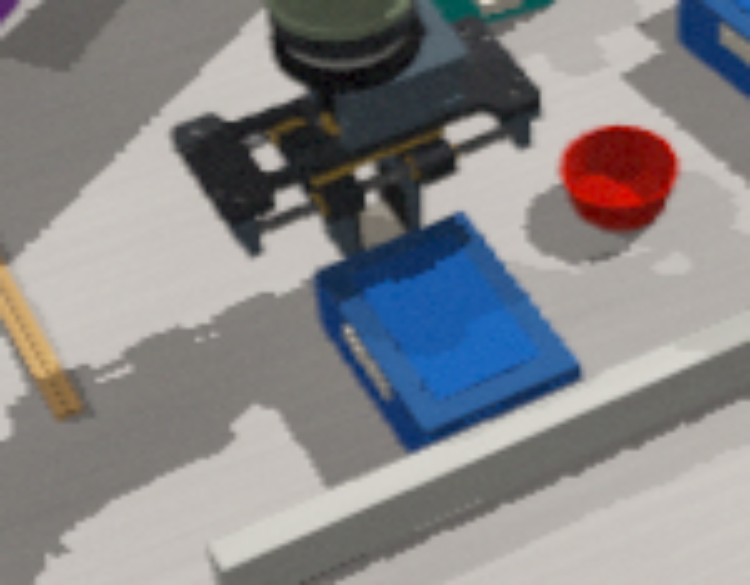

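The box's far end is a few mm short of the rail and parallel to it, at a friction level of 6.4 N. I'll creep 1 mm per row.

```bash
python3 -m jog '{"jaw":[15,15,15,15],"slide":[[0.03,0,0],[0.03,0,0],[0,0,0],[0,0,0]],"spin":[0,0,0,0]}' 12; python3 -m jog '{"jaw":[15,15],"slide":[[0.03,0,0],[0,0,0]],"spin":[0,0]}';python3 -m jog '{"jaw":[15,15],"slide":[[0.015,0,0],[0,0,0]],"spin":[0,0]}'
```

```text
time_s: 27.2
ee_pos: [564.1, -277.5, 27.5]
ee_rot: [-180.0, 0.2, 3.2]
force: [-7.0, -0.2, 4.8]
gripper_width: 23.8
gripper_force: 12.0
time_s: 27.4
ee_pos: [564.2, -277.5, 27.5]
ee_rot: [-180.0, 0.4, 3.2]
force: [-10.1, -0.9, 7.2]
gripper_width: 24.1
gripper_force: 12.0
time_s: 27.6
ee_pos: [564.1, -277.5, 27.5]
ee_rot: [-180.0, 0.4, 3.2]
force: [-11.2, 0.3, 7.3]
gripper_width: 23.6
gripper_force: 12.0
```

Contact: the tool stopped at x=564.1, with force rising to 11 N. One small nudge, then release straight and retreat.

```bash
python3 -m jog '{"jaw":[15,15,15],"slide":[[0.02,0,0],[0,0,0],[0,0,0]],"spin":[0,0,0]}'; python3 -m jog '{"jaw":[40,50,60,60,60],"slide":[[0,0,0],[0,0,0],[0,0,0],[0,0,0],[0,0,0]],"spin":[0,0,0,0,0]}'; python3 -m jog '{"jaw":[60,60,60,60,60,60,60,60],"slide":[[0,0,-0.3],[0,0,-1],[0,0,-1],[0,0,-1],[0,0,-1],[0,0,-1],[0,0,-1],[0,0,0]],"spin":[0,0,0,0,0,0,0,0]}'; python3 -m jog '{"jaw":[60,60,60],"slide":[[1,0,0],[0.5,0,0],[0,0,0]],"spin":[0,0,0]}'
python3 shot.py w15
python3 - <<'E'
from meas import *
im,m=get(15); h=cv2.cvtColor(im,cv2.COLOR_RGB2HSV); bl=cv2.inRange(h,(100,110,30),(122,255,255)); bl[225:]=0
for k in blobs(bl,3000): print("lid",rect(m,k,58))
for k in panels(im): print("panel",rect(m,k,58))
for k in tabs(im): print("tab",rect(m,k,52))
cv2.imwrite("pics/f.png",im[:,:,::-1])
E
```

```text
time_s: 27.9
ee_pos: [564.2, -277.5, 27.5]
ee_rot: [-180.0, 0.5, 3.2]
force: [-11.2, -0.6, 8.7]
gripper_width: 24.2
gripper_force: 12.0
time_s: 28.4
ee_pos: [568.6, -277.2, 27.3]
ee_rot: [180.0, -0.0, 3.2]
force: [-0.7, -0.6, -0.0]
gripper_width: 59.1
gripper_force: 0.4
time_s: 29.2
ee_pos: [570.9, -278.0, 222.4]
ee_rot: [179.7, -0.6, 3.2]
force: [0.5, -0.5, 0.4]
gripper_width: 60.3
gripper_force: 0.0
time_s: 29.5
ee_pos: [614.6, -274.0, 215.6]
ee_rot: [-180.0, -0.0, 3.3]
force: [-1.0, -0.4, -1.2]
gripper_width: 60.2
gripper_force: 0.0
lid ((577.1004638671875, 2.249828338623047), (36.5058479309082, 124.4294662475586), 3.2402188777923584)
lid ((650.6448974609375, -272.13739013671875), (126.18914794921875, 87.67632293701172), 3.2200472354888916)
panel ((649.819091796875, -272.3608703613281), (98.77708435058594, 60.06138229370117), 3.2221481800079346)
tab ((723.7161865234375, -267.7324523925781), (15.342135429382324, 130.2892303466797), 3.219266176223755)
tab ((578.1978149414062, -275.95452880859375), (11.12488842010498, 22.45832633972168), 3.2401747703552246)
```

View pics/f.png

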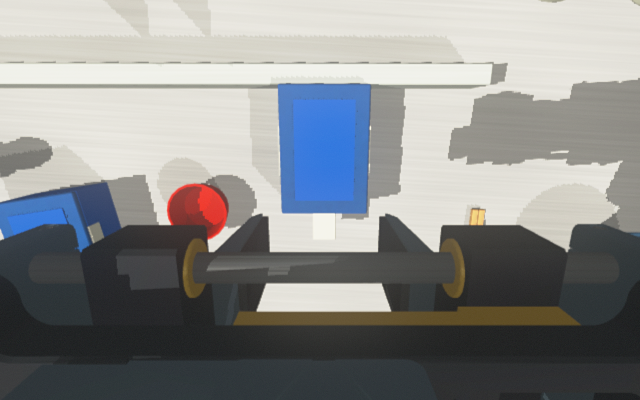

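The picture shows box C centred at (325,148), square to the rail, whose near top edge is at row 86. The cupcake case and the other box are where they stood. I'll check the gap numerically.

Run:
```python
from meas import *
im,m=get(15); g=cv2.cvtColor(im,cv2.COLOR_RGB2GRAY).astype(float)
for c in (230,250,265,385,420,440):
    p=g[78:96,c]; i=np.diff(p).argmin(); print(c,p.astype(int), onz(m,[[c,78+i+.5]],45)[0],onz(m,[[c,78+np.diff(p).argmax()+.5]],0)[0])
print(g[78:96,325].astype(int))
h=cv2.cvtColor(im,cv2.COLOR_RGB2HSV); bl=cv2.inRange(h,(100,110,30),(122,255,255))
for c in (285,325,362): 
    r=np.flatnonzero(bl[:225,c]); print(c,r.min(),r.max(),onz(m,[[c,r.min()-.5],[c,r.max()+.5]],58))
```

```text
230 [239 238 239 239 240 229 188 155 151 156 191 229 229 227 225 225 225 224] [ 710.2 -176.1   45. ] [ 708.9 -163.6    0. ]
250 [239 238 239 240 240 229 188 156 151 152 174 213 213 211 211 208 209 209] [ 711.3 -195.8   45. ] [ 710.1 -186.     0. ]
265 [239 239 239 240 240 230 192 149 130 133 170 215 214 211 212 211 210 210] [ 711.2 -210.6   45. ] [ 711.1 -202.8    0. ]
385 [239 240 240 240 240 237 212 149 130 133 139 150 150 149 145 146 148 150] [ 717.9 -328.9   45. ] [ 718.6 -337.     0. ]
420 [239 240 239 240 240 236 213 154 148 151 178 223 228 229 229 229 228 226] [ 719.8 -363.3   45. ] [ 720.8 -376.2    0. ]
440 [239 239 240 240 239 236 213 153 148 150 180 225 228 227 227 229 230 229] [ 720.9 -383.    45. ] [ 722.1 -398.5    0. ]
[225 226 227 229 225 186 115 117 122 122 121 119 119 120 119 121 119 120]
285 84 212 [[ 712.  -231.8   58. ]
 [ 584.8 -235.4   58. ]]
325 84 212 [[ 714.2 -269.7   58. ]
 [ 587.2 -277.    58. ]]
362 85 212 [[ 715.2 -304.8   58. ]
 [ 589.4 -315.5   58. ]]
```

Run:
```python
from h import *
for n in ("top","scene"):
    im=env.grab_frame(n)
    im0=cv2.imread(f"pics/{n}0.png")[:,:,::-1].copy()
    for a in (im0,im): print(n,[tuple(np.round(cv2.minAreaRect(k)[0]+(cv2.minAreaRect(k)[2],),1)) for k in blobs(blue(a),150)])
```

```text
top [(np.float64(224.5), np.float64(178.7), np.float64(14.6)), (np.float64(292.3), np.float64(188.3), np.float64(78.7)), (np.float64(372.0), np.float64(187.0), np.float64(90.0))]
top [(np.float64(224.5), np.float64(178.7), np.float64(14.9)), (np.float64(292.5), np.float64(188.4), np.float64(78.7))]
scene [(np.float64(240.1), np.float64(47.6), np.float64(66.0)), (np.float64(267.8), np.float64(245.1), np.float64(64.4)), (np.float64(361.3), np.float64(207.7), np.float64(41.4)), (np.float64(441.5), np.float64(187.5), np.float64(60.9))]
scene [(np.float64(236.1), np.float64(39.5), np.float64(80.9)), (np.float64(287.8), np.float64(273.0), np.float64(59.0)), (np.float64(297.0), np.float64(38.5), np.float64(88.3)), (np.float64(360.9), np.float64(207.6), np.float64(41.2)), (np.float64(441.7), np.float64(187.4), np.float64(61.7))]
```

The empty boxes have not moved, and the packed one is flush and square, so I'm handing the job in.

```bash
python3 -c "
from workcell import env
print(env.job_done())"
```

```text
the job is handed in; nothing more can be done
None
```

Box C was the packed one (4.2 N to raise its tab, against about 1 N each for A and B); it now sits square (3.2° yaw, same as the rail) and flush to within about 1 mm against the back rail, released, with the empty boxes unmoved, and the job is handed in.

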